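Strip the empty carousel from its bench mixer for washing

ROBOT

A 6-joint arm with a two-finger parallel gripper is mounted at the origin on the work surface. World frame = base frame: x ahead of the robot, y to its left, z up, the work surface at z = 0. Lengths are in m, angles in degrees, forces in N, time in s.
With the tool pointing down it reaches from about 0.3 to 0.825 m from the base axis. Payload 5.4 kg.
Tool frame: the origin (TCP) lies on the mounting face of the last link; the fingertips stand finger_overhang ahead of it and the grasp point (between the pads) lies 171 mm ahead of it (finger_overhang is the distance from the TCP to the fingertips, in m); z points along the fingers, y is the direction in which the jaws open and shut (so a half turn about z gives the same grasp; the last joint's range is limited). The gripper opens to 92 mm and grips with 3 to 60 N. Pads are 20 mm wide; open, the fingers measure 128 mm over their backs; the gripper's body (75 mm by 189 mm) begins 69 mm behind the grasp point.
Start: joints at [63.02, 9.076, 91.501, -0, 79.423, -12.038], TCP at [0.148, 0.556, 0.405] pointing down, gripper open.
Joint ranges: [-166.64, 166.64], [-54.1, 131.32], [10.49, 154.53], [-73.88, 253.88], [9.74, 151.15], [-171.62, 171.62]. Speed limits (degrees/s): [147.25, 147.25, 180, 180, 180, 180].

INTERFACE

Orientations are given as a 3x3 rotation matrix whose columns are the frame's x, y, z axes.
In Python, from workcell import read_state, snapshot, sign_off, finger_overhang gives the robot as it stands.
- The arm moves only by the tool servo_tool, never from a script. Its argument "motion" is a list that holds one entry, the list of rows, each a list of 4 numbers: the shift along the tool's x, y, z in mm, then the turn about the tool's z in rad. In form: [[[dx, dy, dz, yaw], ...]]. A call has 1 to 5 rows; each row is the pose to reach, as a shift and turn from the pose measured when the call began, along the tool's axes at that moment; what a row does not reach only later rows make up. A row lasts 1/12 s, in which the tool goes at most 41.7 mm and 7.16 degrees, less where a joint would pass 70% of its speed; a pose out of reach is approached as far as the arm can. A call with a gripper value outside its range is refused whole. "grip" is the opening, from 0 (shut) to 1 (fully open), set as the call begins (left out, the last holds). The fingers move at their own pace and stop on an object; "newtons" is the grip in N (left out, the last holds). Time passes only in rows, so rows that repeat a pose let the fingers close. It gives the time, the measured TCP pose, the force and the opening at its end, in the units of the state.
- read_state(): the state, without advancing time (a new reading comes with each control period).
- snapshot(name): name is "scene" or "top" or "wrist"; returns a dict with "img" (400x640x3 uint8, red, green, blue), "vfov" (degrees; the focal length in pixels is half the picture's height over the tangent of half this angle, whatever the lens; pixels are square), "cx", "cy" (the principal point, pixels), "extrinsics" (4x4, takes a point from world to camera coordinates). Camera axes: x right, y down, z forward; pixel columns grow to the right and rows downward; lengths in m; the calibration is good to about 2 mm. A picture is of the moment at which its call begins. There is no depth.
- sign_off(): hands the job in, once; it reports no verdict.
The state is a dict: "t": time; "qpos": joint angles; "joint_velocities": joint speeds; "joint_torque": joint torques, N m; "tool_pos": TCP position; "tcp_rot": TCP orientation; "ft_force": force on the tool from outside, world axes, zero at the start; "wrist_torque": the same for the moment, N m; "grip_width": finger opening in m.
Only numpy, scipy, OpenCV 4.12 (cv2) and the standard library are available. Lean on these libraries where they do the work, as an engineer would, in place of code of your own. Each camera call takes 0.05 s, during which the arm holds its last target.

TASK

The mixer whose tube carousel is empty is due for washing. Take off its knurled nut, then its spacer ring, then the carousel, one at a time and in that order, setting each in the low steel tray before taking the next. All three must end up resting flat on the tray's floor, the same way up as they were on the mixer.

Things in the scene. Friction and masses are not known exactly. Their poses are not given: they have to be found in the camera images.
- nut: Black knurled hand nut at the top of the stud of the mixer with the empty carousel: 31 mm across, 24 mm tall, 12 mm hole. Already unscrewed: it lifts straight off. Origin: centre of its underside, 102 mm above the bench; z up its axis. The stud reaches 12 mm up into it. Not wanted: the nut on the other mixer and a spare one on the bench.
- spacer: White plastic spacer ring under that nut: 44 mm across (wider than the nut above and the hub below), 16 mm thick, 13 mm hole. Sits loose on the carousel's hub. Origin: centre of its underside, 86 mm above the bench; z up its axis. Not wanted: the one on the other mixer and a spare one on the bench.
- carousel: Aluminium disc 100 mm across, 8 mm thick, with no tubes in its wells; central hub 28 mm across rises 32 mm above the disc; 12 mm hole; 0.2 kg. Origin: centre of its underside, 46 mm above the bench; z up. Sits loose on a fixed white mixer 130 x 130 mm, coaxial with spacer and nut, on an 8 mm steel stud that ends 114 mm above the bench. The other mixer's carousel holds 8 tubes.
- tray: Low open steel tray, empty, fixed to the bench: outside 170 mm along its x by 260 mm along its y, walls 4 mm thick and 20 mm high. Origin: centre of its underside, on the bench; its floor is 4 mm thick; z up.
Things that resemble listed ones, but are neither listed nor needed, are in the scene too. What is shaped like the nut but green or orange is not meant.

How it is judged (in metres and radians):
On the way, in this order (a step that is already met when the one before it is completed fails the run):
1. The nut rests flat in the tray, let go, while the spacer and the carousel are still in place on the mixer (within 15 mm) (x of nut in the frame of tray between -0.083 and 0.083 m and y of nut in the frame of tray between -0.128 and 0.128 m and z of nut in the frame of tray below 0.012 m and angle between nut's own z axis and vertical below 0.18 rad and contact force between nut and the fingers below 0.05 N and distance of each of spacer, carousel from where it was at the start of the episode below 0.015 m), for 0.2 s.
2. The spacer rests flat in the tray, let go, with the nut, while the carousel is still in place on the mixer (within 15 mm) (x of spacer in the frame of tray between -0.083 and 0.083 m and y of spacer in the frame of tray between -0.128 and 0.128 m and z of each of spacer, nut in the frame of tray below 0.012 m and angle between each of spacer, nut's own z axis and vertical below 0.18 rad and x of nut in the frame of tray between -0.083 and 0.083 m and y of nut in the frame of tray between -0.128 and 0.128 m and contact force between spacer and the fingers below 0.05 N and distance of carousel from where it was at the start of the episode below 0.015 m), for 0.2 s.
At the end, for the whole second after the job is handed in: The nut, the spacer and the carousel all rest on the floor of the tray, each with its underside less than 12 mm above the tray's underside, within 10 degrees of upright, let go and at rest (x of nut in the frame of tray between -0.083 and 0.083 m and y of nut in the frame of tray between -0.128 and 0.128 m and z of each of nut, spacer, carousel in the frame of tray below 0.012 m and angle between each of nut, spacer, carousel's own z axis and vertical below 0.18 rad and contact force between each of nut, spacer, carousel and the fingers below 0.05 N and linear speed of each of nut, spacer, carousel below 0.02 m/s and x of spacer in the frame of tray between -0.083 and 0.083 m and y of spacer in the frame of tray between -0.128 and 0.128 m and x of carousel in the frame of tray between -0.083 and 0.083 m and y of carousel in the frame of tray between -0.128 and 0.128 m); the robot touches nothing.
It also fails if it takes over 72 s, if anything falls off the work surface, if the arm or the gripper's body presses on something with over 40 N, if the wrist force passes 120 N, or if a joint passes its speed limit or range.

## Working session

There is one attempt and no reset: what is moved stays moved. The work goes in short steps, Python scripts to look and compute and a tool call to move; the robot and the scene stay as the last step left them, time stands still between calls to the robot, and variables do not carry over. Pictures are saved under pics/ and viewed, and the job is handed in when it is done.

Besides the shell and the picture viewer there is one more tool, called after ">>>" as name([rows], argument=value, ...), one row to a line, values as JSON. servo_tool: Moves the arm, as the interface text tells. Its arguments: {"type":"object","properties":{"motion":{"type":"array","items":{"type":"array","items":{"type":"array","items":{"type":"number"}}}},"grip":{"type":"number"},"newtons":{"type":"number"}},"required":["motion"]}

```bash
mkdir -p pics; ls; python3 - <<'E'
from workcell import *
import cv2,numpy as np
print(finger_overhang if not callable(finger_overhang) else finger_overhang())
s=read_state(); print(s)
for n in ["scene","top","wrist"]:
    d=snapshot(n); cv2.imwrite(f"pics/{n}0.png",d["img"][:,:,::-1]); print(n,d["vfov"],d["cx"],d["cy"],np.round(d["extrinsics"],4).tolist(),[k for k in d])
E
```

```text
pics
0.1901
{'t': 0.0, 'qpos': array([ 6.30180313e+01,  9.11345332e+00,  9.15720410e+01, -6.07729191e-04,
        7.94251428e+01, -1.20395078e+01]), 'joint_velocities': array([ 0.07692122,  0.06913834, -0.05671738,  0.07327543, -0.06438962,
       -0.03231877]), 'joint_torque': array([ 2.00181457e-03, -3.85575986e+01, -3.22104657e+01,  7.01700593e-02,
        3.78484034e-02, -1.39438716e-04]), 'tool_pos': array([0.14817006, 0.55528915, 0.40371188]), 'tcp_rot': array([[-9.66185592e-01,  2.57846176e-01, -8.66814275e-04],
       [ 2.57847334e-01,  9.66184131e-01, -1.72552420e-03],
       [ 3.92582381e-04, -1.89068237e-03, -9.99998136e-01]]), 'ft_force': array([-0.57724438,  0.193108  , -0.35875284]), 'wrist_torque': array([ 0.01364   , -0.00037025, -0.05657975]), 'grip_width': 0.09201650298416783}
scene 55.66060959553318 320.61509464547254 209.06490488696252 [[-0.9128, 0.4083, 0.0081, 0.4479], [0.2787, 0.6372, -0.7185, -0.1217], [-0.2985, -0.6536, -0.6955, 1.174], [0.0, 0.0, 0.0, 1.0]] ['img', 'vfov', 'cx', 'cy', 'extrinsics']
top 56.614233371101065 319.8240454826608 199.6202406421907 [[-0.0247, -0.9996, -0.0156, 0.0819], [-0.9811, 0.0272, -0.1918, 0.507], [0.1921, 0.0106, -0.9813, 0.7831], [0.0, 0.0, 0.0, 1.0]] ['img', 'vfov', 'cx', 'cy', 'extrinsics']
wrist 61.460504557453135 321.7705733043233 202.955942745601 [[0.2584, 0.966, -0.0017, -0.5747], [0.9343, -0.2494, 0.2548, -0.0288], [0.2457, -0.0675, -0.967, 0.3915], [0.0, 0.0, 0.0, 1.0]] ['img', 'vfov', 'cx', 'cy', 'extrinsics']
```

View pics/scene0.png

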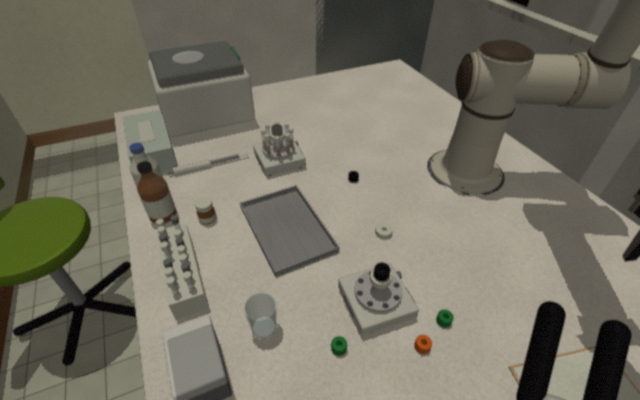

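View pics/top0.png

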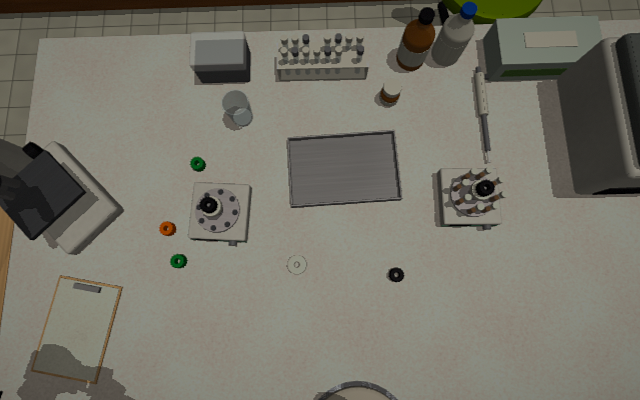

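View pics/wrist0.png

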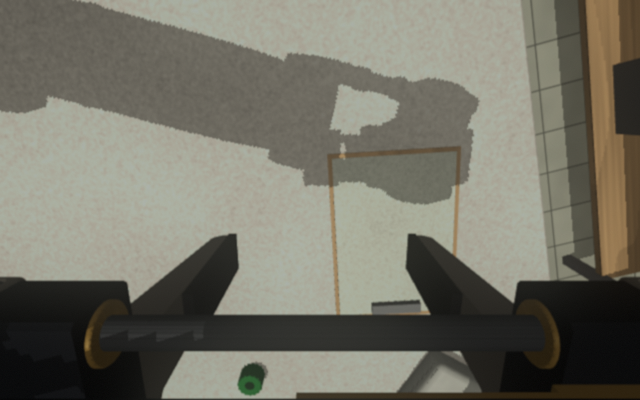

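The empty mixer is at about (218,210) in top, with its nut at (209,205), and at (380,285) in scene. The tray is at (343,169) in top. Next I'll zoom in on them.

```bash
cat > h.py <<'E'
from workcell import *
import cv2,numpy as np
def K(d):
    f=200/np.tan(np.radians(d["vfov"])/2); return np.array([[f,0,d["cx"]],[0,f,d["cy"]],[0,0,1]])
def back(d,uv,z):
    E=d["extrinsics"];R=E[:3,:3];t=E[:3,3];c=-R.T@t
    r=R.T@np.linalg.solve(K(d),[uv[0],uv[1],1]); return c+r*(z-c[2])/r[2]
def proj(d,p):
    E=d["extrinsics"];q=K(d)@(E[:3,:3]@np.array(p)+E[:3,3]);return q[:2]/q[2]
def tri(d1,u1,d2,u2):
    P=[K(d)@d["extrinsics"][:3] for d in(d1,d2)]
    x=cv2.triangulatePoints(P[0],P[1],np.float64(u1).reshape(2,1),np.float64(u2).reshape(2,1));return x[:3,0]/x[3,0]
def crop(d,name,x0,y0,w,h,s):
    im=d["img"][y0:y0+h,x0:x0+w,::-1]; im=cv2.resize(im,None,fx=s,fy=s,interpolation=cv2.INTER_CUBIC)
    cv2.imwrite("pics/"+name,im)
E
python3 - <<'E'
from h import *
d=snapshot("top");crop(d,"t1.png",180,170,80,80,7);crop(d,"t2.png",280,120,130,95,6)
d=snapshot("scene");crop(d,"s1.png",335,250,90,85,7)
E
```

```text
(no output)
```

View pics/t1.png

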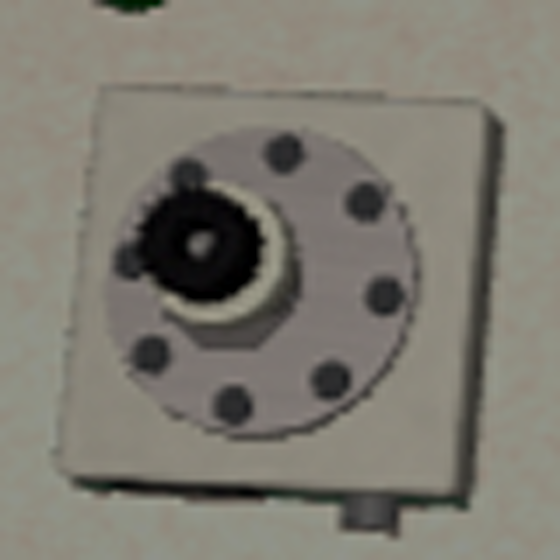

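View pics/t2.png

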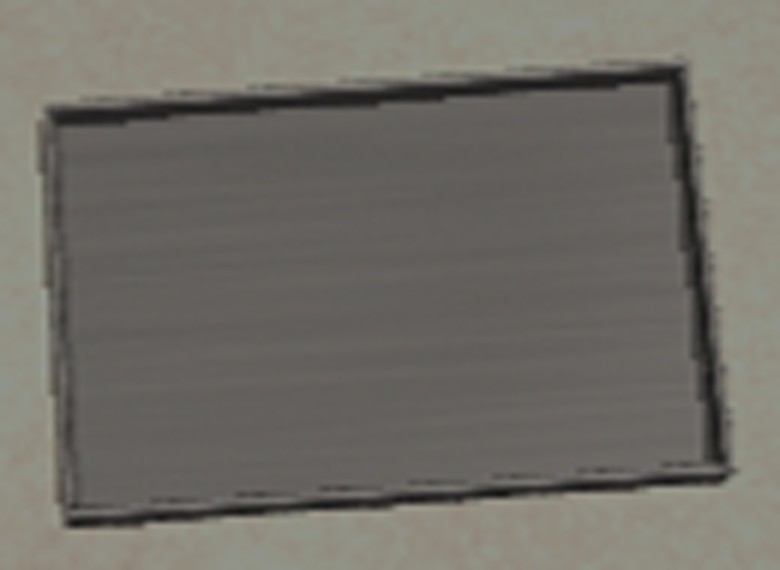

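View pics/s1.png

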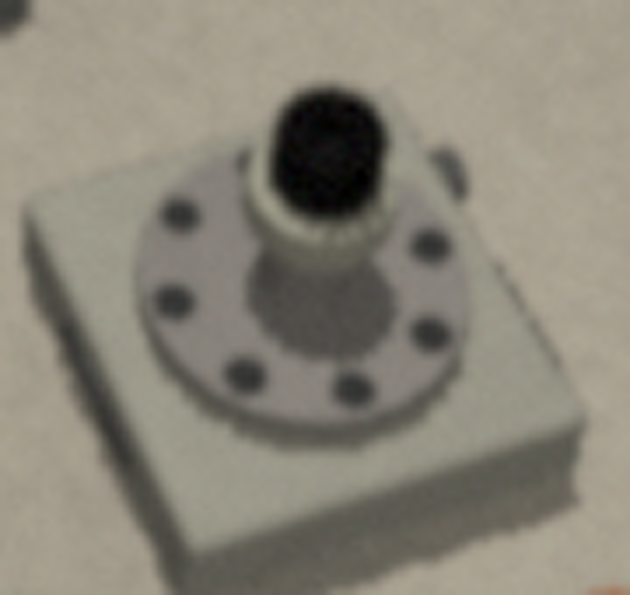

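```bash
python3 - <<'E'
from h import *
d=snapshot("top");s=snapshot("scene")
f=lambda x0,y0,k,p:(x0+(p[0]+.5)/k-.5,y0+(p[1]+.5)/k-.5)
print("stud",back(d,f(180,170,7,(203,243)),.114),"nuttop",back(d,f(180,170,7,(201,245)),.126))
print("disc",back(d,f(180,170,7,(262,282)),.054),"scene disc",back(s,f(335,250,7,(302,288)),.054),"scene nut top",back(s,f(335,250,7,(329,138)),.126))
wells=[(285,152),(365,202),(384,296),(330,380),(233,405),(151,354),(130,258),(188,175)]
W=[back(d,f(180,170,7,w),.054)[:2] for w in wells];print("wells mean opp",(W[0]+W[4])/2,(W[1]+W[5])/2)
print("wells",np.round(W,4).tolist())
C=np.array([back(d,f(280,120,6,c),.02)[:2] for c in[(45,106),(685,66),(731,474),(66,522)]])
print(np.round(C,4).tolist(),C.mean(0),[np.linalg.norm(C[i]-C[i-1]) for i in range(4)])
e=(C[0]+C[3]-C[1]-C[2]);print("tray long axis deg",np.degrees(np.arctan2(e[1],e[0])))
e=(C[0]+C[1]-C[3]-C[2]);print("short deg",np.degrees(np.arctan2(e[1],e[0])))
E
```

```text
stud [0.49294888 0.29845823 0.114     ] nuttop [0.4900784  0.29521942 0.126     ]
disc [0.49126225 0.29819203 0.054     ] scene disc [0.49593559 0.30244845 0.054     ] scene nut top [0.49586868 0.30119386 0.126     ]
wells mean opp [0.49279939 0.29911709] [0.49270926 0.29933881]
wells [[0.5335, 0.292], [0.5163, 0.2658], [0.4857, 0.2591], [0.4593, 0.2757], [0.4521, 0.3063], [0.4691, 0.3329], [0.5002, 0.3407], [0.5268, 0.3231]]
[[0.6699, 0.1439], [0.6789, -0.113], [0.512, -0.1202], [0.5002, 0.1371]] [0.59026329 0.01193708] [np.float64(0.16977958980883281), np.float64(0.2570026939674852), np.float64(0.1670761107205826), np.float64(0.25755305970460424)]
tray long axis deg 92.31849408418958
short deg 2.3926837692376095
```

```bash
cat >> h.py <<'E'
def todo(tgt,jaw=None):
    """tool-axis shift (mm) to world TCP target; jaw = desired world angle (deg) of tool y"""
    s=read_state();R=s["tcp_rot"];v=R.T@(np.array(tgt)-s["tool_pos"])*1000
    y=np.degrees(np.arctan2(R[1,1],R[0,1]))
    print("t",round(s["t"],2),"tcp",np.round(s["tool_pos"],4),"z",np.round(R[:,2],3),"jaw",round(y,2),"w",round(s["grip_width"],4),"F",np.round(s["ft_force"],1))
    print("shift",np.round(v,1),"yaw rad",None if jaw is None else round(np.radians(-(jaw-y)),4))
E
python3 - <<'E'
from h import *
w=snapshot("wrist");s=read_state()
E=w["extrinsics"];c=-E[:3,:3].T@E[:3,3];print("cam in tool mm",s["tcp_rot"].T@(c-s["tool_pos"])*1000)
for L in(.171,.19,.278,.35): print(L,proj(w,s["tool_pos"]+s["tcp_rot"][:,2]*L))
todo([.4935,.2995,.40],90)
E
```

```text
cam in tool mm [71.54577009  0.66135256 19.04295248]
0.171 [320.58731182 264.89907504]
0.19 [320.71549763 249.81506504]
0.278 [321.08055238 206.85797292]
0.35 [321.24262882 187.78594995]
t 0.4 tcp [0.1482 0.5555 0.4045] z [-0. -0. -1.] jaw 75.06 w 0.0919 F [0.  0.1 0.2]
shift [-399.6 -158.3    4.6] yaw rad -0.2608
```

>>> servo_tool([
  [[-38,-15,0,-0.1],[-76,-30,0,-0.2],[-114,-45,0,-0.261],[-152,-60,0,-0.261],[-190,-75,0,-0.261]],
])

```text
t: 0.82
tool_pos: [0.3136, 0.4327, 0.4048]
tcp_rot: [[-1.0, -0.001, 0.0], [-0.001, 1.0, 0.0], [-0.0, 0.0, -1.0]]
ft_force: [0.4, 0.8, -0.1]
grip_width: 0.0922
```

```bash
python3 -c "
from h import *
todo([.4935,.2995,.40],90)"
```

```text
t 0.82 tcp [0.3136 0.4327 0.4048] z [ 0.  0. -1.] jaw 90.05 w 0.0922 F [ 0.4  0.8 -0.1]
shift [-179.8 -133.4    4.8] yaw rad 0.0009
```

Tool axes now align: dx = −world x, dy = world y, dz = −world z.

>>> servo_tool([
  [[-30,-22,1,0],[-62,-46,2,0],[-94,-70,3,0],[-126,-93,4,0],[-156,-116,5,0]],
])

```text
t: 1.23
tool_pos: [0.4712, 0.3153, 0.3999]
tcp_rot: [[-1.0, -0.0, 0.001], [-0.0, 1.0, 0.0], [-0.001, 0.0, -1.0]]
ft_force: [0.5, 0.0, 0.1]
grip_width: 0.0922
```

>>> servo_tool([
  [[-18,-13,0,0],[-24,-18,0,0],[-24,-18,0,0]],
], grip=0.65)

```text
t: 1.48
tool_pos: [0.4964, 0.2961, 0.3998]
tcp_rot: [[-1.0, 0.002, 0.001], [0.002, 1.0, 0.0], [-0.001, 0.0, -1.0]]
ft_force: [-0.3, -0.3, -0.4]
grip_width: 0.0742
```

```bash
python3 -c "
from h import *
todo([.4935,.2995,.30],90)
d=snapshot('wrist');cv2.imwrite('pics/w1.png',d['img'][:,:,::-1])
print(proj(d,[.4935,.2995,.126]),proj(d,[.4935,.2995,.054]))
"
```

```text
t 1.48 tcp [0.4964 0.2961 0.3998] z [ 0.001  0.    -1.   ] jaw 89.86 w 0.0742 F [-0.3 -0.3 -0.4]
shift [ 3.   3.3 99.8] yaw rad -0.0024
[325.23288035 204.30209269] [324.47938364 185.4404886 ]
```

View pics/w1.png

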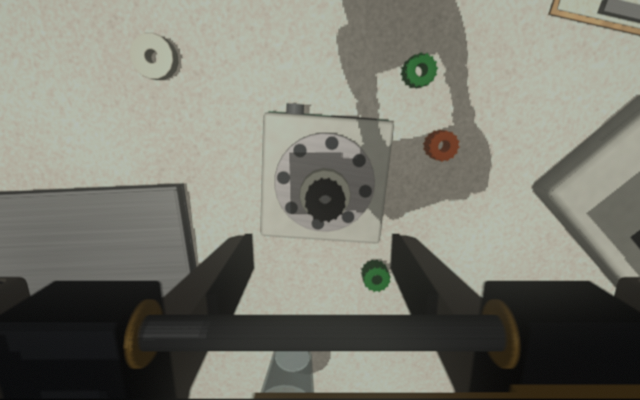

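```bash
python3 -c "
from h import *
todo([.4935,.2995,.30],90)
d=snapshot('wrist');crop(d,'w2.png',255,100,150,150,5);print(proj(d,[.4935,.2995,.126]))
"
```

```text
t 1.53 tcp [0.4953 0.2972 0.3998] z [-0.     0.001 -1.   ] jaw 89.96 w 0.07 F [-0.9 -0.8 -0.3]
shift [ 1.8  2.2 99.8] yaw rad -0.0007
[323.72857729 205.88569717]
```

View pics/w2.png

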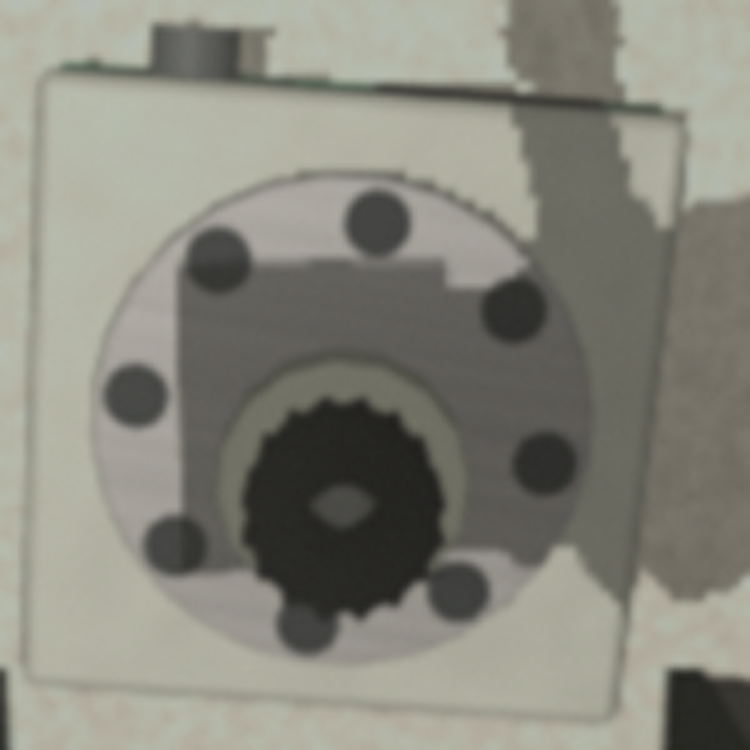

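```bash
python3 -c "
from h import *
d=snapshot('wrist')
f=lambda p:(255+(p[0]+.5)/5-.5,100+(p[1]+.5)/5-.5)
print(back(d,f((343,508)),.126),back(d,f((342,506)),.114),back(d,f((341.5,416.5)),.054))
W=[(377,223),(514,309),(544,464),(458,592),(308,626),(176,545),(136,396),(219,260)]
print(np.mean([back(d,f(p),.054) for p in W],0))
todo([.4945,.2995,.30],90)
"
```

```text
[0.48900799 0.29977832 0.126     ] [0.49176843 0.29967845 0.114     ] [0.4889051  0.29984369 0.054     ]
[0.49164884 0.29984804 0.054     ]
t 1.63 tcp [0.4943 0.2982 0.3999] z [ 0.     0.001 -1.   ] jaw 90.09 w 0.0616 F [0.4 0.6 0.5]
shift [-0.2  1.2 99.9] yaw rad 0.0017
```

>>> servo_tool([
  [[1,1,30,0],[2,1.5,60,0],[2,1.5,90,0],[2,1.5,105,0],[2,1.5,105,0]],
], grip=0.6)

```text
t: 2.05
tool_pos: [0.4893, 0.3005, 0.2905]
tcp_rot: [[-1.0, -0.004, -0.008], [-0.004, 1.0, -0.002], [0.008, -0.002, -1.0]]
ft_force: [-1.0, -0.5, 0.7]
grip_width: 0.0553
```

```bash
python3 -c "
from h import *
todo([.492,.2997,.2945],90)
d=snapshot('scene');crop(d,'s2.png',320,200,130,130,5)
"
```

```text
t 2.05 tcp [0.4893 0.3005 0.2905] z [-0.008 -0.002 -1.   ] jaw 90.23 w 0.0553 F [-1.  -0.5  0.7]
shift [-2.7 -0.8 -4. ] yaw rad 0.004
```

View pics/s2.png

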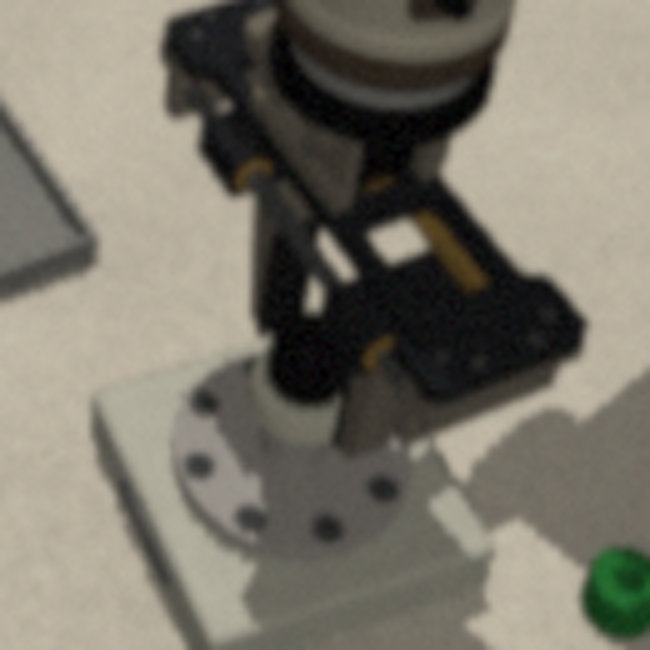

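Fingers straddle the nut. I'll correct the few mm of overshoot, then close.

>>> servo_tool([
  [[-2.7,-0.8,-4,0],[-2.7,-0.8,-4,0],[-2.7,-0.8,-4,0],[-2.7,-0.8,-4,0]],
])

```text
t: 2.43
tool_pos: [0.4935, 0.3003, 0.2988]
tcp_rot: [[-1.0, -0.004, -0.001], [-0.004, 1.0, 0.0], [0.001, 0.0, -1.0]]
ft_force: [-0.0, -0.1, 0.3]
grip_width: 0.0553
```

```bash
python3 -c "
from h import *
todo([.492,.2997,.2945],90)"
```

```text
t 2.43 tcp [0.4935 0.3003 0.2988] z [-0.001  0.    -1.   ] jaw 90.23 w 0.0553 F [-0.  -0.1  0.3]
shift [ 1.5 -0.6  4.3] yaw rad 0.004
```

>>> servo_tool([
  [[1,-0.5,4,0.004],[1,-0.5,4,0.004],[1,-0.5,4,0.004],[1,-0.5,4,0.004],[1,-0.5,4,0.004]],
])

```text
t: 2.85
tool_pos: [0.4925, 0.2997, 0.2948]
tcp_rot: [[-1.0, 0.0, -0.001], [0.0, 1.0, 0.0], [0.001, 0.0, -1.0]]
ft_force: [0.2, 0.0, -0.9]
grip_width: 0.0549
```

```bash
python3 -c "
from h import *
todo([.492,.2997,.2945],90)"
```

```text
t 2.85 tcp [0.4925 0.2997 0.2948] z [-0.001  0.    -1.   ] jaw 90.0 w 0.0549 F [ 0.2  0.  -0.9]
shift [ 0.5 -0.   0.3] yaw rad -0.0001
```

>>> servo_tool([
  [[0,0,0,0],[0,0,0,0],[0,0,0,0],[0,0,0,0],[0,0,0,0]],
], grip=0.2, newtons=20)

```text
t: 3.27
tool_pos: [0.4925, 0.2997, 0.2948]
tcp_rot: [[-1.0, 0.0, -0.002], [0.0, 1.0, 0.0], [0.002, 0.0, -1.0]]
ft_force: [0.0, 0.1, -0.1]
grip_width: 0.0301
```

>>> servo_tool([
  [[0,0,0,0],[0,0,0,0],[0,0,0,0]],
])

```text
t: 3.52
tool_pos: [0.4925, 0.2997, 0.2948]
tcp_rot: [[-1.0, 0.0, -0.002], [0.0, 1.0, 0.0], [0.002, 0.0, -1.0]]
ft_force: [-0.1, 0.1, 0.5]
grip_width: 0.0303
```

>>> servo_tool([
  [[0,0,-8,0],[0,0,-20,0],[0,0,-45,0],[0,0,-75,0],[0,0,-80,0]],
])

```text
t: 3.93
tool_pos: [0.494, 0.3002, 0.3817]
tcp_rot: [[-1.0, -0.0, 0.008], [0.0, 1.0, 0.004], [-0.008, 0.004, -1.0]]
ft_force: [0.8, 0.1, 0.5]
grip_width: 0.0307
```

```bash
python3 -c "
from h import *
todo([.5527,-.0546,.36],90)
d=snapshot('scene');crop(d,'s3.png',310,150,140,180,4)
"
```

```text
t 3.93 tcp [0.494  0.3002 0.3817] z [ 0.008  0.004 -1.   ] jaw 90.0 w 0.0307 F [0.8 0.1 0.5]
shift [ -58.6 -354.9   20.9] yaw rad 0.0
```

View pics/s3.png

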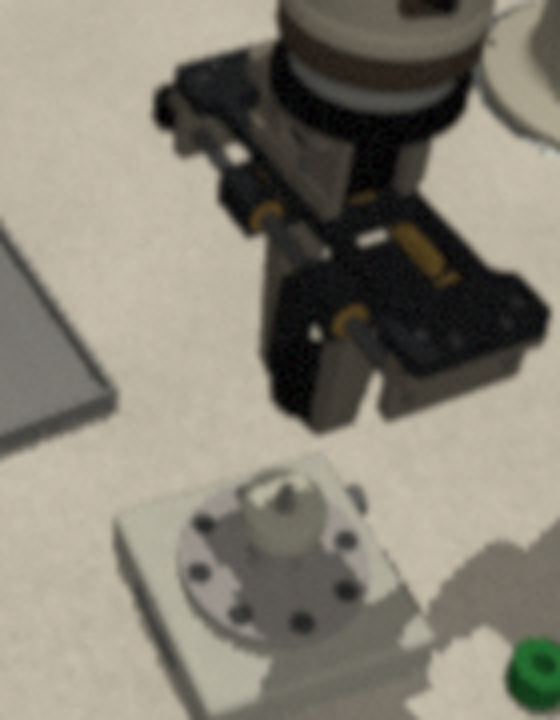

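>>> servo_tool([
  [[-5,-30,0,0],[-11,-68,0,0],[-17,-106,2,0],[-23,-144,3,0],[-30,-180,5,0]],
])

```text
t: 4.4
tool_pos: [0.5235, 0.1184, 0.3745]
tcp_rot: [[-1.0, -0.0, 0.007], [-0.0, 1.0, 0.003], [-0.007, 0.003, -1.0]]
ft_force: [0.6, 0.3, -0.5]
grip_width: 0.031
```

```bash
python3 -c "
from h import *
todo([.5527,-.0546,.36],90)"
```

```text
t 4.4 tcp [0.5235 0.1184 0.3745] z [ 0.007  0.003 -1.   ] jaw 90.02 w 0.031 F [ 0.6  0.3 -0.5]
shift [ -29.1 -173.1   14.1] yaw rad 0.0003
```

>>> servo_tool([
  [[-6,-38,5,0],[-12,-76,10,0],[-18,-114,15,0],[-25,-150,15,0],[-29,-170,15,0]],
])

```text
t: 4.82
tool_pos: [0.5524, -0.055, 0.358]
tcp_rot: [[-1.0, 0.002, 0.005], [0.002, 1.0, 0.003], [-0.005, 0.003, -1.0]]
ft_force: [0.5, 0.2, -0.6]
grip_width: 0.0306
```

>>> servo_tool([
  [[0,0,0,0],[0,0,0,0]],
])

```text
t: 4.98
tool_pos: [0.5521, -0.0558, 0.357]
tcp_rot: [[-1.0, 0.005, 0.004], [0.005, 1.0, 0.004], [-0.004, 0.004, -1.0]]
ft_force: [-0.4, 0.3, -0.1]
grip_width: 0.0305
```

```bash
python3 -c "
from h import *
todo([.5527,-.0546,.1965],90)
d=snapshot('wrist');cv2.imwrite('pics/w3.png',d['img'][:,:,::-1])
d=snapshot('scene');crop(d,'s4.png',220,120,200,180,4)
"
```

```text
t 4.98 tcp [ 0.5521 -0.0558  0.357 ] z [ 0.004  0.004 -1.   ] jaw 89.72 w 0.0305 F [-0.4  0.3 -0.1]
shift [  0.    0.7 160.5] yaw rad -0.0048
```

View pics/w3.png

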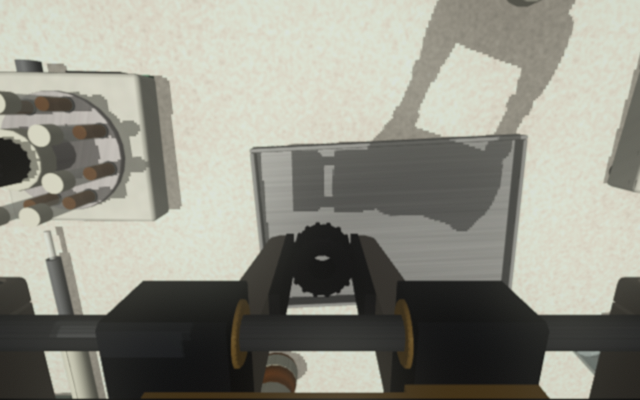

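View pics/s4.png

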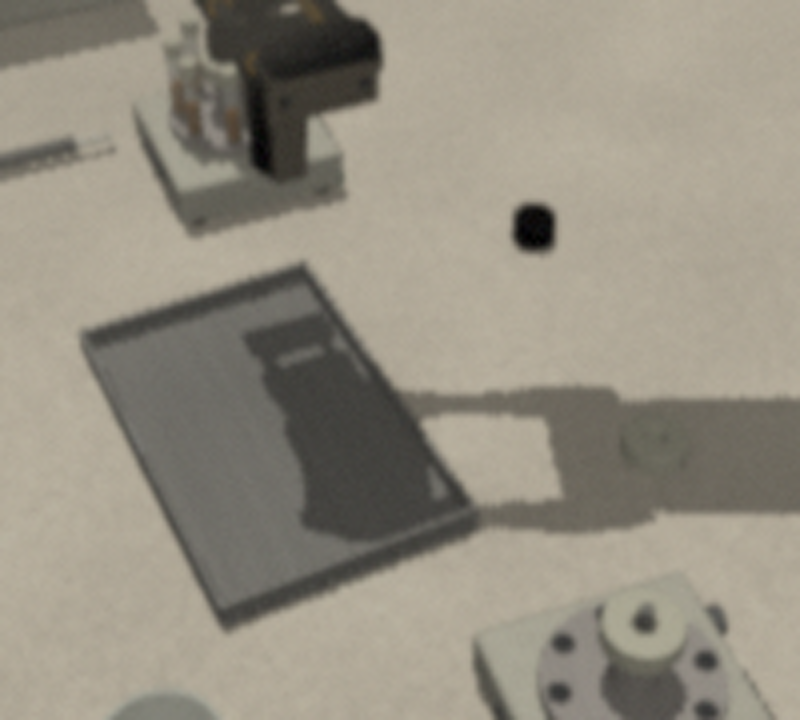

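>>> servo_tool([
  [[0,0.7,30,-0.004],[0,0.7,65,-0.004],[0,0.7,100,-0.004],[0,0.7,125,-0.004],[0,0.7,135,-0.004]],
])

```text
t: 5.5
tool_pos: [0.5505, -0.0504, 0.2181]
tcp_rot: [[-1.0, -0.004, -0.003], [-0.004, 1.0, 0.006], [0.003, 0.006, -1.0]]
ft_force: [-0.9, 1.2, -0.2]
grip_width: 0.0303
```

>>> servo_tool([
  [[0,0,0,0],[0,0,0,0]],
])

```text
t: 5.67
tool_pos: [0.5502, -0.0491, 0.218]
tcp_rot: [[-1.0, -0.006, -0.005], [-0.006, 1.0, 0.007], [0.005, 0.007, -1.0]]
ft_force: [-0.2, -0.3, 0.4]
grip_width: 0.0302
```

```bash
python3 -c "
from h import *
todo([.5527,-.0546,.1975],90)"
```

```text
t 5.67 tcp [ 0.5502 -0.0491  0.218 ] z [-0.005  0.007 -1.   ] jaw 90.34 w 0.0302 F [-0.2 -0.3  0.4]
shift [-2.5 -5.7 20.4] yaw rad 0.006
```

>>> servo_tool([
  [[-1,-2,6,0.006],[-2,-4,11,0.006],[-2.5,-5,16,0.006],[-2.5,-5.5,18,0.006],[-2.5,-5.5,19,0.006]],
])

```text
t: 6.08
tool_pos: [0.5527, -0.0547, 0.1988]
tcp_rot: [[-1.0, 0.0, -0.005], [0.0, 1.0, 0.007], [0.005, 0.007, -1.0]]
ft_force: [0.4, -0.6, -0.1]
grip_width: 0.0307
```

```bash
python3 -c "
from h import *
todo([.5527,-.0546,.1975],90)"
```

```text
t 6.08 tcp [ 0.5527 -0.0547  0.1988] z [-0.005  0.007 -1.   ] jaw 89.98 w 0.0307 F [ 0.4 -0.6 -0.1]
shift [0.  0.1 1.3] yaw rad -0.0004
```

>>> servo_tool([
  [[0,0,1.2,0],[0,0,1.2,0],[0,0,1.2,0]],
])

```text
t: 6.33
tool_pos: [0.5527, -0.0548, 0.1977]
tcp_rot: [[-1.0, 0.001, -0.005], [0.0, 1.0, 0.007], [0.005, 0.007, -1.0]]
ft_force: [0.3, -0.1, -1.0]
grip_width: 0.0303
```

>>> servo_tool([
  [[0,0,0,0],[0,0,0,0],[0,0,0,0],[0,0,0,0],[0,0,0,0]],
], grip=0.5)

```text
t: 6.75
tool_pos: [0.5528, -0.0547, 0.1978]
tcp_rot: [[-1.0, 0.0, -0.004], [0.0, 1.0, 0.007], [0.004, 0.007, -1.0]]
ft_force: [-0.1, 0.3, 0.3]
grip_width: 0.0457
```

>>> servo_tool([
  [[0,0,-5,0],[0,0,-20,0],[0,0,-50,0],[0,0,-85,0],[0,0,-120,0]],
])

```text
t: 7.17
tool_pos: [0.5529, -0.0554, 0.3189]
tcp_rot: [[-1.0, 0.0, -0.006], [0.0, 1.0, 0.008], [0.006, 0.008, -1.0]]
ft_force: [1.5, -0.3, 0.1]
grip_width: 0.0459
```

```bash
python3 -c "
from h import *
todo([.492,.2997,.36],90)
d=snapshot('wrist');cv2.imwrite('pics/w4.png',d['img'][:,:,::-1])
d=snapshot('scene');crop(d,'s5.png',220,150,200,180,4)
"
```

```text
t 7.17 tcp [ 0.5529 -0.0554  0.3189] z [-0.006  0.008 -1.   ] jaw 89.97 w 0.0459 F [ 1.5 -0.3  0.1]
shift [ 61.2 355.4 -38. ] yaw rad -0.0005
```

View pics/w4.png

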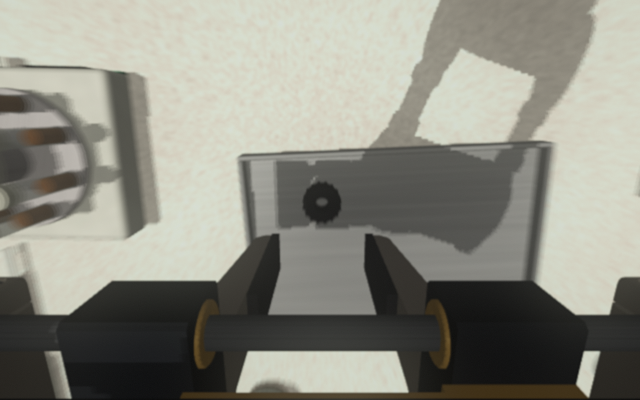

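View pics/s5.png

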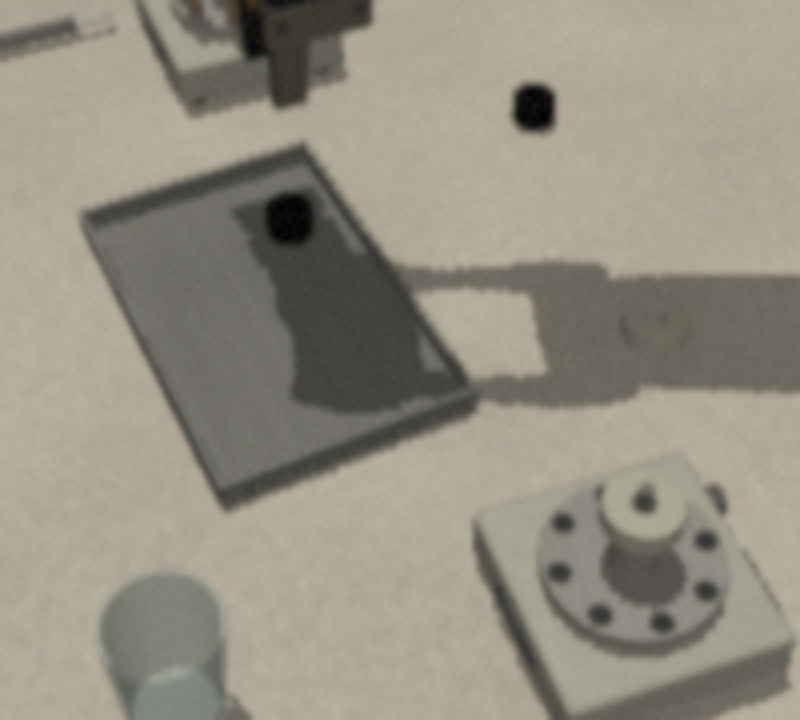

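The nut stands flat and released in the tray (wrist image 322,202; scene crop 288,217). Going back for the spacer.

>>> servo_tool([
  [[5,30,-8,0],[12,68,-16,0],[19,106,-24,0],[26,145,-32,0],[32,182,-40,0]],
], grip=0.75)

```text
t: 7.68
tool_pos: [0.5223, 0.1273, 0.3654]
tcp_rot: [[-1.0, 0.001, 0.007], [0.001, 1.0, 0.003], [-0.007, 0.003, -1.0]]
ft_force: [0.9, -0.5, 0.8]
grip_width: 0.0691
```

>>> servo_tool([
  [[6,38,0,0],[12,76,0,0],[19,114,0,0],[24,145,0,0],[27,160,0,0]],
])

```text
t: 8.1
tool_pos: [0.494, 0.2906, 0.3651]
tcp_rot: [[-1.0, -0.002, 0.006], [-0.002, 1.0, 0.004], [-0.006, 0.004, -1.0]]
ft_force: [0.8, 0.1, -0.6]
grip_width: 0.0689
```

>>> servo_tool([
  [[0,0,0,0],[0,0,0,0]],
])

```text
t: 8.27
tool_pos: [0.4935, 0.2912, 0.3644]
tcp_rot: [[-1.0, -0.005, 0.005], [-0.005, 1.0, 0.004], [-0.005, 0.004, -1.0]]
ft_force: [0.2, -0.6, 0.0]
grip_width: 0.0689
```

```bash
python3 -c "
from h import *
todo([.492,.2997,.279],90)
d=snapshot('wrist');crop(d,'w5.png',240,80,170,150,4)
"
```

```text
t 8.27 tcp [0.4935 0.2912 0.3644] z [ 0.005  0.004 -1.   ] jaw 90.26 w 0.0689 F [ 0.2 -0.6  0. ]
shift [ 1.9  8.2 85.5] yaw rad 0.0045
```

View pics/w5.png

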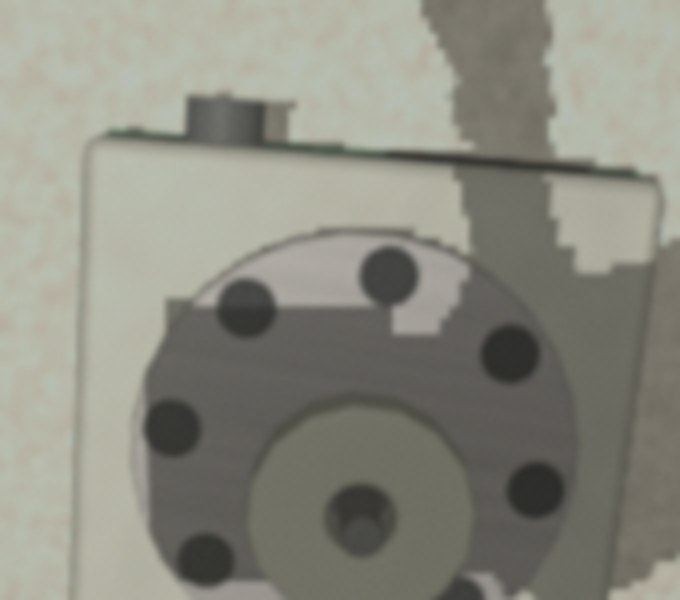

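>>> servo_tool([
  [[1,4,20,0.0045],[2,8,45,0.0045],[2,8,65,0.0045],[2,8,74,0.0045],[2,8,76,0.0045]],
])

```text
t: 8.73
tool_pos: [0.4919, 0.2969, 0.2863]
tcp_rot: [[-1.0, 0.003, 0.001], [0.003, 1.0, 0.001], [-0.001, 0.001, -1.0]]
ft_force: [-0.1, -0.3, -0.5]
grip_width: 0.0686
```

>>> servo_tool([
  [[0,0,0,0],[0,0,0,0]],
])

```text
t: 8.9
tool_pos: [0.4926, 0.2963, 0.2872]
tcp_rot: [[-1.0, 0.004, 0.002], [0.004, 1.0, 0.002], [-0.002, 0.002, -1.0]]
ft_force: [-0.1, 0.3, 0.0]
grip_width: 0.069
```

```bash
python3 -c "
from h import *
todo([.492,.2997,.2787],90)"
```

```text
t 8.9 tcp [0.4926 0.2963 0.2872] z [ 0.002  0.002 -1.   ] jaw 89.75 w 0.069 F [-0.1  0.3  0. ]
shift [0.6 3.4 8.5] yaw rad -0.0044
```

>>> servo_tool([
  [[0.5,3.4,4,-0.004],[0.5,3.4,8.5,-0.004],[0.5,3.4,8.5,-0.004],[0.5,3.4,8.5,-0.004],[0.5,3.4,8.5,-0.004]],
])

```text
t: 9.32
tool_pos: [0.4921, 0.2998, 0.2788]
tcp_rot: [[-1.0, 0.0, 0.003], [0.0, 1.0, 0.002], [-0.003, 0.002, -1.0]]
ft_force: [0.1, -0.5, -0.3]
grip_width: 0.0687
```

```bash
python3 -c "
from h import *
todo([.492,.2997,.2787],90)"
```

```text
t 9.32 tcp [0.4921 0.2998 0.2788] z [ 0.003  0.002 -1.   ] jaw 89.99 w 0.0687 F [ 0.1 -0.5 -0.3]
shift [ 0.1 -0.1  0.1] yaw rad -0.0002
```

>>> servo_tool([
  [[0,0,0,0],[0,0,0,0],[0,0,0,0],[0,0,0,0],[0,0,0,0]],
], grip=0.35, newtons=15)

```text
t: 9.73
tool_pos: [0.4921, 0.2998, 0.2789]
tcp_rot: [[-1.0, 0.0, 0.003], [0.0, 1.0, 0.002], [-0.003, 0.002, -1.0]]
ft_force: [-0.0, 0.0, -0.0]
grip_width: 0.0433
```

>>> servo_tool([
  [[0,0,0,0],[0,0,0,0],[0,0,0,0]],
])

```text
t: 9.98
tool_pos: [0.4921, 0.2998, 0.2789]
tcp_rot: [[-1.0, 0.0, 0.003], [0.0, 1.0, 0.002], [-0.003, 0.002, -1.0]]
ft_force: [0.8, -0.4, 0.5]
grip_width: 0.0435
```

>>> servo_tool([
  [[0,0,-6,0],[0,0,-16,0],[0,0,-40,0],[0,0,-70,0],[0,0,-80,0]],
])

```text
t: 10.4
tool_pos: [0.4929, 0.3001, 0.3644]
tcp_rot: [[-1.0, 0.0, 0.01], [0.0, 1.0, 0.004], [-0.01, 0.004, -1.0]]
ft_force: [0.4, 0.4, 0.9]
grip_width: 0.0434
```

```bash
python3 -c "
from h import *
todo([.6327,-.051,.36],90)
d=snapshot('scene');crop(d,'s6.png',310,150,140,180,4)
"
```

```text
t 10.4 tcp [0.4929 0.3001 0.3644] z [ 0.01   0.004 -1.   ] jaw 89.99 w 0.0434 F [0.4 0.4 0.9]
shift [-139.8 -351.1    4.3] yaw rad -0.0001
```

View pics/s6.png

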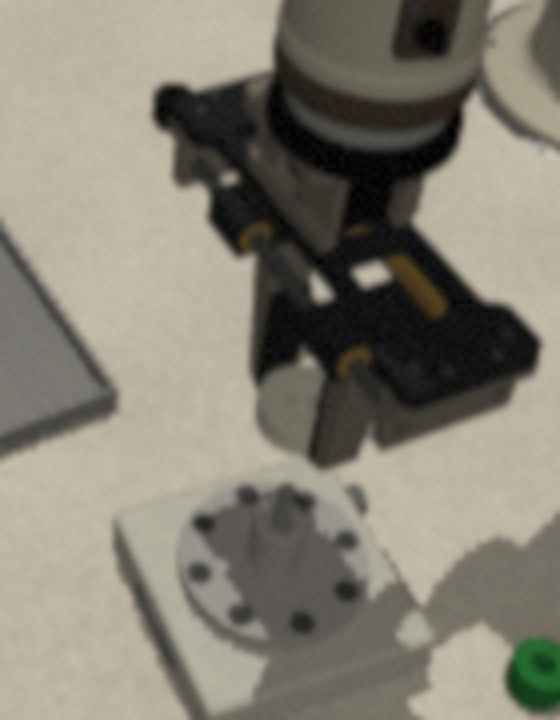

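The spacer is held (width 43.4 mm) and the carousel is still seated. Carrying it over.

>>> servo_tool([
  [[-12,-30,0,0],[-26,-65,0,0],[-40,-100,0,0],[-54,-135,0,0],[-68,-170,0,0]],
])

```text
t: 10.87
tool_pos: [0.5613, 0.1286, 0.364]
tcp_rot: [[-1.0, -0.0, 0.011], [-0.0, 1.0, 0.005], [-0.011, 0.005, -1.0]]
ft_force: [-0.3, 0.0, -0.8]
grip_width: 0.0437
```

```bash
python3 -c "
from h import *
todo([.6327,-.051,.36],90)"
```

```text
t 10.87 tcp [0.5613 0.1286 0.364 ] z [ 0.011  0.005 -1.   ] jaw 90.02 w 0.0437 F [-0.3  0.  -0.8]
shift [ -71.3 -179.6    3.9] yaw rad 0.0003
```

>>> servo_tool([
  [[-14,-35,0,0],[-28,-72,0,0],[-43,-108,0,0],[-57,-143,0,0],[-69,-173,0,0]],
])

```text
t: 11.28
tool_pos: [0.6306, -0.0469, 0.3627]
tcp_rot: [[-1.0, 0.001, 0.01], [0.001, 1.0, 0.005], [-0.01, 0.005, -1.0]]
ft_force: [0.6, -0.4, -0.3]
grip_width: 0.0436
```

>>> servo_tool([
  [[0,0,0,0],[0,0,0,0],[0,0,0,0]],
])

```text
t: 11.53
tool_pos: [0.6302, -0.0465, 0.3616]
tcp_rot: [[-1.0, 0.001, 0.008], [0.001, 1.0, 0.006], [-0.008, 0.006, -1.0]]
ft_force: [-0.9, -0.4, -0.3]
grip_width: 0.0435
```

```bash
python3 -c "
from h import *
todo([.6327,-.051,.1975],90)
d=snapshot('wrist');cv2.imwrite('pics/w6.png',d['img'][:,:,::-1])
"
```

```text
t 11.53 tcp [ 0.6302 -0.0465  0.3616] z [ 0.008  0.006 -1.   ] jaw 89.94 w 0.0435 F [-0.9 -0.4 -0.3]
shift [ -1.1  -5.5 164.1] yaw rad -0.0011
```

View pics/w6.png

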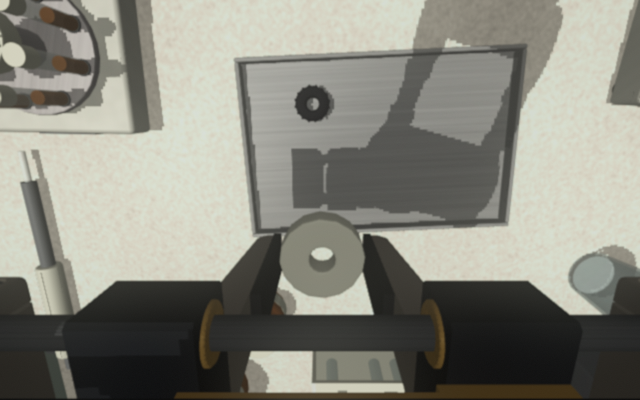

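```bash
python3 -c "
from h import *
d=snapshot('wrist')
C=np.array([back(d,c,.02) for c in [(237,59),(525,45),(509,223),(252,235)]]);print(np.round(C,4),C.mean(0))
print('nut',back(d,(314,103),.028),'tgt px',proj(d,[.6327,-.051,.004]))
"
```

```text
[[ 0.5143 -0.1185  0.02  ]
 [ 0.5027  0.1363  0.02  ]
 [ 0.6684  0.1464  0.02  ]
 [ 0.6806 -0.1144  0.02  ]] [0.59150522 0.01247401 0.02      ]
nut [ 0.55194075 -0.05023777  0.028     ] tgt px [314.15666546 185.49078252]
```

>>> servo_tool([
  [[-1,-3,30,0],[-1,-5.5,65,0],[-1,-5.5,100,0],[-1,-5.5,128,0],[-1,-5.5,140,0]],
])

```text
t: 12.05
tool_pos: [0.6303, -0.0482, 0.2175]
tcp_rot: [[-1.0, -0.003, 0.002], [-0.003, 1.0, 0.008], [-0.002, 0.008, -1.0]]
ft_force: [0.4, -0.1, -1.1]
grip_width: 0.0436
```

>>> servo_tool([
  [[0,0,0,0],[0,0,0,0],[0,0,0,0]],
])

```text
t: 12.3
tool_pos: [0.631, -0.0478, 0.2195]
tcp_rot: [[-1.0, -0.003, 0.004], [-0.003, 1.0, 0.007], [-0.004, 0.007, -1.0]]
ft_force: [0.5, 0.2, -0.2]
grip_width: 0.0438
```

```bash
python3 -c "
from h import *
todo([.6327,-.051,.1977],90)"
```

```text
t 12.3 tcp [ 0.631  -0.0478  0.2195] z [ 0.004  0.007 -1.   ] jaw 90.2 w 0.0438 F [ 0.5  0.2 -0.2]
shift [-1.6 -3.4 21.7] yaw rad 0.0034
```

>>> servo_tool([
  [[-1,-2,6,0.003],[-1.5,-3.3,12,0.003],[-1.5,-3.3,18,0.003],[-1.5,-3.3,20.5,0.003],[-1.5,-3.3,21.5,0.003]],
])

```text
t: 12.72
tool_pos: [0.6323, -0.051, 0.1971]
tcp_rot: [[-1.0, -0.0, 0.003], [-0.0, 1.0, 0.007], [-0.003, 0.007, -1.0]]
ft_force: [0.2, -0.1, 0.4]
grip_width: 0.0437
```

>>> servo_tool([
  [[0,0,0,0],[0,0,0,0]],
])

```text
t: 12.88
tool_pos: [0.6324, -0.0509, 0.1972]
tcp_rot: [[-1.0, -0.0, 0.003], [-0.0, 1.0, 0.007], [-0.003, 0.007, -1.0]]
ft_force: [0.8, 0.3, -0.4]
grip_width: 0.0438
```

Release (opening to 58 mm, which stays inside the tray walls), then retreat.

>>> servo_tool([
  [[0,0,0,0],[0,0,0,0],[0,0,0,0],[0,0,0,0],[0,0,0,0]],
], grip=0.63)

```text
t: 13.3
tool_pos: [0.6324, -0.051, 0.1972]
tcp_rot: [[-1.0, -0.0, 0.003], [-0.0, 1.0, 0.007], [-0.003, 0.007, -1.0]]
ft_force: [-0.1, 0.3, 0.3]
grip_width: 0.0581
```

>>> servo_tool([
  [[0,0,-5,0],[0,0,-20,0],[0,0,-50,0],[0,0,-85,0],[0,0,-120,0]],
])

```text
t: 13.72
tool_pos: [0.6316, -0.0518, 0.3183]
tcp_rot: [[-1.0, -0.0, 0.002], [-0.0, 1.0, 0.008], [-0.002, 0.008, -1.0]]
ft_force: [-0.4, -0.4, -0.1]
grip_width: 0.0579
```

>>> servo_tool([
  [[15,0,-30,0],[30,0,-50,0],[40,0,-55,0]],
])

```text
t: 13.97
tool_pos: [0.5916, -0.0524, 0.3789]
tcp_rot: [[-1.0, -0.0, 0.01], [-0.0, 1.0, 0.005], [-0.01, 0.005, -1.0]]
ft_force: [0.6, -0.3, 0.6]
grip_width: 0.0576
```

```bash
python3 -c "
from h import *
todo([.492,.2997,.37],90)
d=snapshot('wrist');cv2.imwrite('pics/w7.png',d['img'][:,:,::-1])
d=snapshot('scene');crop(d,'s7.png',220,150,200,180,4)
"
```

```text
t 13.97 tcp [ 0.5916 -0.0524  0.3789] z [ 0.01   0.005 -1.   ] jaw 90.02 w 0.0576 F [ 0.6 -0.3  0.6]
shift [ 99.6 352.1   9.8] yaw rad 0.0004
```

View pics/w7.png

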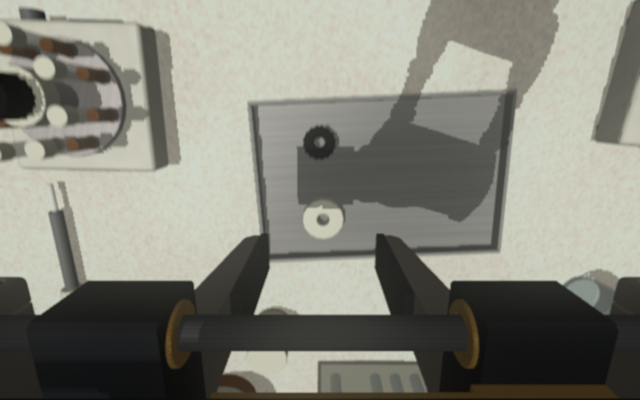

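View pics/s7.png

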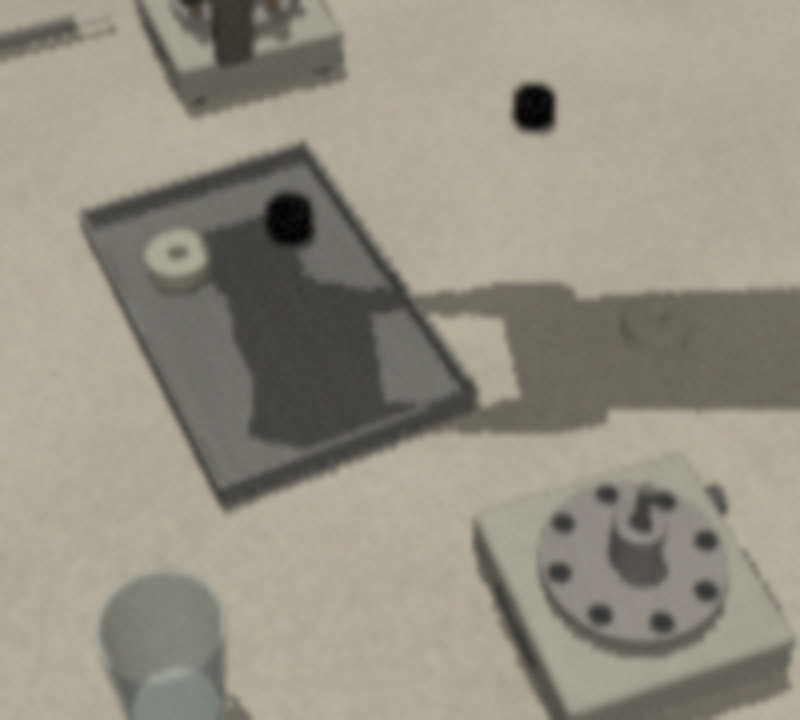

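Nut (320,142) and spacer (322,219) both lie flat and free in the tray, and the carousel is undisturbed. Now the carousel.

>>> servo_tool([
  [[9,30,0,0],[19,66,0,0],[29,102,0,0],[39,139,0,0],[50,176,0,0]],
], grip=0.6)

```text
t: 14.48
tool_pos: [0.5406, 0.1253, 0.3756]
tcp_rot: [[-1.0, 0.001, 0.004], [0.001, 1.0, 0.007], [-0.004, 0.007, -1.0]]
ft_force: [1.4, -1.1, 0.2]
grip_width: 0.055
```

>>> servo_tool([
  [[10,36,2,0],[20,72,4,0],[31,108,6,0],[41,145,8,0],[47,170,8,0]],
])

```text
t: 14.9
tool_pos: [0.4923, 0.2983, 0.3669]
tcp_rot: [[-1.0, -0.001, 0.001], [-0.001, 1.0, 0.007], [-0.001, 0.007, -1.0]]
ft_force: [0.2, 0.4, -0.1]
grip_width: 0.0553
```

>>> servo_tool([
  [[0,0,0,0],[0,0,0,0],[0,0,0,0]],
])

```text
t: 15.15
tool_pos: [0.4925, 0.2979, 0.3659]
tcp_rot: [[-1.0, -0.001, 0.0], [-0.001, 1.0, 0.006], [-0.0, 0.006, -1.0]]
ft_force: [-0.3, -0.5, 0.3]
grip_width: 0.0549
```

```bash
python3 -c "
from h import *
todo([.492,.2997,.248],90)"
```

```text
t 15.15 tcp [0.4925 0.2979 0.3659] z [ 0.     0.006 -1.   ] jaw 90.07 w 0.0549 F [-0.3 -0.5  0.3]
shift [  0.5   1.1 117.9] yaw rad 0.0012
```

>>> servo_tool([
  [[0.5,1,25,0],[0.5,1,55,0],[0.5,1,85,0],[0.5,1,102,0],[0.5,1,106,0]],
])

```text
t: 15.57
tool_pos: [0.4912, 0.2973, 0.2557]
tcp_rot: [[-1.0, 0.001, -0.007], [0.001, 1.0, 0.003], [0.007, 0.003, -1.0]]
ft_force: [0.3, 0.1, -0.9]
grip_width: 0.0552
```

>>> servo_tool([
  [[0,0,0,0],[0,0,0,0],[0,0,0,0]],
])

```text
t: 15.82
tool_pos: [0.4921, 0.297, 0.2572]
tcp_rot: [[-1.0, 0.002, -0.005], [0.002, 1.0, 0.004], [0.005, 0.004, -1.0]]
ft_force: [0.0, 0.1, 0.6]
grip_width: 0.0552
```

```bash
python3 -c "
from h import *
todo([.492,.2993,.248],90)"
```

```text
t 15.82 tcp [0.4921 0.297  0.2572] z [-0.005  0.004 -1.   ] jaw 89.88 w 0.0552 F [0.  0.1 0.6]
shift [0.1 2.3 9.2] yaw rad -0.0022
```

>>> servo_tool([
  [[0,2.3,4,-0.002],[0,2.3,8,-0.002],[0,2.3,9,-0.002],[0,2.3,9,-0.002],[0,2.3,9,-0.002]],
])

```text
t: 16.23
tool_pos: [0.492, 0.2994, 0.2482]
tcp_rot: [[-1.0, 0.0, -0.005], [0.0, 1.0, 0.004], [0.005, 0.004, -1.0]]
ft_force: [0.2, 0.5, -0.9]
grip_width: 0.0554
```

>>> servo_tool([
  [[0,0,0,0],[0,0,0,0],[0,0,0,0],[0,0,0,0],[0,0,0,0]],
], grip=0.15, newtons=35)

```text
t: 16.65
tool_pos: [0.492, 0.2993, 0.2482]
tcp_rot: [[-1.0, -0.0, -0.005], [-0.0, 1.0, 0.003], [0.005, 0.003, -1.0]]
ft_force: [0.4, -0.2, 0.5]
grip_width: 0.0268
```

>>> servo_tool([
  [[0,0,0,0],[0,0,0,0],[0,0,0,0]],
])

```text
t: 16.9
tool_pos: [0.492, 0.2993, 0.2482]
tcp_rot: [[-1.0, -0.0, -0.005], [-0.0, 1.0, 0.003], [0.005, 0.003, -1.0]]
ft_force: [0.2, -0.4, 0.1]
grip_width: 0.0267
```

>>> servo_tool([
  [[0,0,-5,0],[0,0,-15,0],[0,0,-27,0],[0,0,-40,0],[0,0,-55,0]],
])

```text
t: 17.32
tool_pos: [0.4923, 0.2991, 0.3048]
tcp_rot: [[-1.0, -0.0, -0.004], [-0.0, 1.0, 0.004], [0.004, 0.004, -1.0]]
ft_force: [0.2, -0.1, -1.6]
grip_width: 0.0269
```

```bash
python3 -c "
from h import *
todo([.492,.2993,.38],90)
d=snapshot('scene');crop(d,'s8.png',310,150,140,180,4)
"
```

```text
t 17.32 tcp [0.4923 0.2991 0.3048] z [-0.004  0.004 -1.   ] jaw 90.0 w 0.0269 F [ 0.2 -0.1 -1.6]
shift [  0.6   0.4 -75.2] yaw rad 0.0001
```

View pics/s8.png

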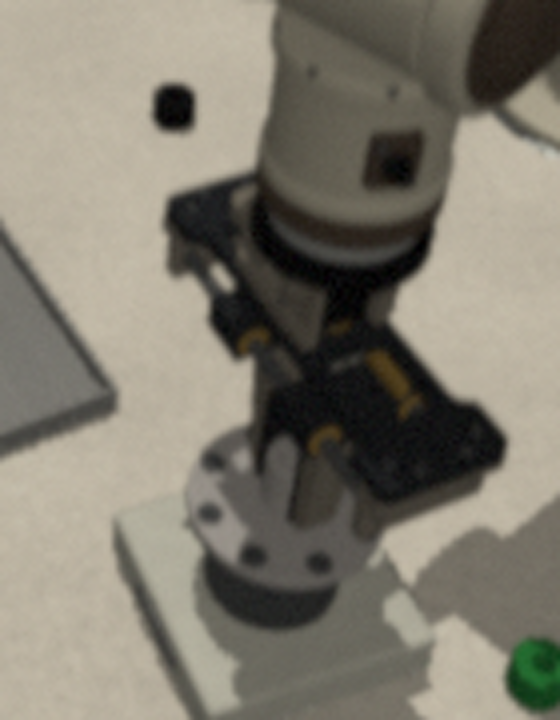

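The carousel is rising level in the grip (weight reads 1.6 N). Next: lift it clear of the stud and carry it.

>>> servo_tool([
  [[0,0,-15,0],[0,0,-32,0],[0,0,-50,0],[0,0,-66,0],[0,0,-72,0]],
])

```text
t: 17.78
tool_pos: [0.4937, 0.2993, 0.3842]
tcp_rot: [[-1.0, -0.0, 0.005], [-0.0, 1.0, 0.006], [-0.005, 0.006, -1.0]]
ft_force: [0.5, 1.0, -1.3]
grip_width: 0.0267
```

>>> servo_tool([
  [[-5,-12,0,0],[-14,-34,0,0],[-24,-58,0,0],[-35,-85,0,0],[-46,-112,0,0]],
])

```text
t: 18.2
tool_pos: [0.54, 0.1855, 0.3828]
tcp_rot: [[-1.0, -0.001, 0.004], [-0.001, 1.0, 0.006], [-0.004, 0.006, -1.0]]
ft_force: [0.1, 0.6, -1.9]
grip_width: 0.0268
```

```bash
python3 -c "
from h import *
todo([.5876,.070,.37],90)
d=snapshot('scene');crop(d,'s9.png',250,120,180,160,4)
"
```

```text
t 18.2 tcp [0.54   0.1855 0.3828] z [ 0.004  0.006 -1.   ] jaw 90.05 w 0.0268 F [ 0.1  0.6 -1.9]
shift [ -47.5 -115.6   12.3] yaw rad 0.0009
```

View pics/s9.png

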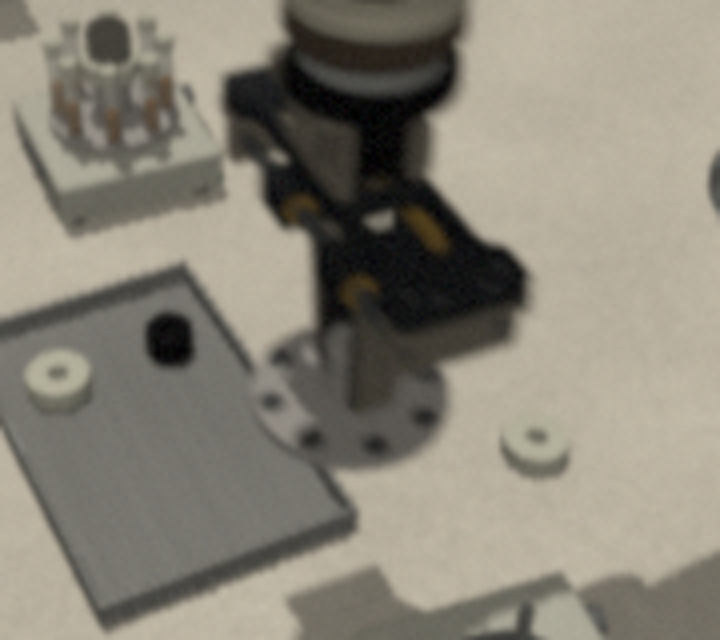

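>>> servo_tool([
  [[-12,-28,0,0],[-24,-58,0,0],[-36,-88,5,0],[-44,-108,10,0],[-47,-115,20,0]],
])

```text
t: 18.67
tool_pos: [0.5897, 0.0624, 0.3628]
tcp_rot: [[-1.0, 0.006, 0.007], [0.006, 1.0, 0.0], [-0.007, 0.0, -1.0]]
ft_force: [-0.6, 0.8, -1.9]
grip_width: 0.027
```

>>> servo_tool([
  [[0,0,20,0],[0,0,50,0],[0,0,80,0],[0,0,105,0],[0,0,115,0]],
])

```text
t: 19.08
tool_pos: [0.5881, 0.0628, 0.2424]
tcp_rot: [[-1.0, 0.006, -0.001], [0.006, 1.0, 0.001], [0.001, 0.001, -1.0]]
ft_force: [0.0, 1.1, -2.5]
grip_width: 0.0274
```

>>> servo_tool([
  [[0,0,0,0],[0,0,0,0],[0,0,0,0]],
])

```text
t: 19.33
tool_pos: [0.5885, 0.0629, 0.2436]
tcp_rot: [[-1.0, 0.006, 0.0], [0.006, 1.0, 0.001], [-0.0, 0.001, -1.0]]
ft_force: [0.2, 0.1, -0.9]
grip_width: 0.027
```

```bash
python3 -c "
from h import *
todo([.5876,.070,.2072],90)
d=snapshot('scene');crop(d,'s10.png',220,150,200,180,4)
"
```

```text
t 19.33 tcp [0.5885 0.0629 0.2436] z [ 0.     0.001 -1.   ] jaw 89.66 w 0.027 F [ 0.2  0.1 -0.9]
shift [ 1.   7.1 36.4] yaw rad -0.006
```

View pics/s10.png

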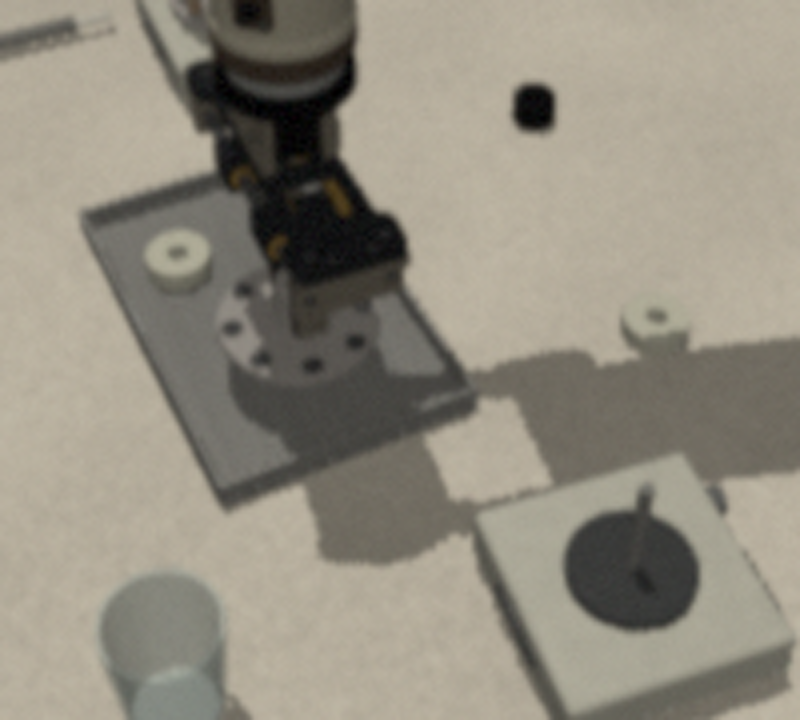

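>>> servo_tool([
  [[0.5,3,7,-0.006],[1,6,15,-0.006],[1,7,23,-0.006],[1,7,29,-0.006],[1,7,32,-0.006]],
])

```text
t: 19.8
tool_pos: [0.5873, 0.0701, 0.2106]
tcp_rot: [[-1.0, -0.0, -0.001], [-0.0, 1.0, 0.001], [0.001, 0.001, -1.0]]
ft_force: [0.4, 0.6, -1.7]
grip_width: 0.0271
```

>>> servo_tool([
  [[0,0,1,0],[0,0,2,0],[0,0,2,0]],
])

```text
t: 20.05
tool_pos: [0.5873, 0.07, 0.2083]
tcp_rot: [[-1.0, -0.0, -0.001], [-0.0, 1.0, 0.001], [0.001, 0.001, -1.0]]
ft_force: [0.0, -0.4, -1.8]
grip_width: 0.0269
```

```bash
python3 -c "
from h import *
todo([.5876,.070,.2070],90)"
```

```text
t 20.05 tcp [0.5873 0.07   0.2083] z [-0.001  0.001 -1.   ] jaw 90.01 w 0.0269 F [ 0.  -0.4 -1.8]
shift [-0.3 -0.   1.3] yaw rad 0.0001
```

>>> servo_tool([
  [[0,0,1,0],[0,0,1.5,0],[0,0,1.5,0]],
])

```text
t: 20.3
tool_pos: [0.5873, 0.07, 0.207]
tcp_rot: [[-1.0, -0.0, -0.001], [-0.0, 1.0, 0.001], [0.001, 0.001, -1.0]]
ft_force: [0.3, -0.2, -2.1]
grip_width: 0.0271
```

>>> servo_tool([
  [[0,0,0,0],[0,0,0,0],[0,0,0,0],[0,0,0,0],[0,0,0,0]],
], grip=0.55)

```text
t: 20.72
tool_pos: [0.5875, 0.07, 0.2072]
tcp_rot: [[-1.0, -0.0, -0.0], [-0.0, 1.0, 0.001], [0.0, 0.001, -1.0]]
ft_force: [-0.7, -0.1, -0.3]
grip_width: 0.0505
```

>>> servo_tool([
  [[0,0,0,0],[0,0,-6,0],[0,0,-25,0],[0,0,-60,0],[0,0,-100,0]],
])

```text
t: 21.13
tool_pos: [0.5864, 0.0699, 0.3064]
tcp_rot: [[-1.0, -0.0, -0.005], [-0.0, 1.0, 0.002], [0.005, 0.002, -1.0]]
ft_force: [0.1, -0.0, 0.0]
grip_width: 0.0504
```

>>> servo_tool([
  [[30,0,-25,0],[60,0,-50,0],[90,0,-70,0],[110,0,-80,0],[110,0,-80,0]],
])

```text
t: 21.55
tool_pos: [0.4749, 0.0701, 0.3904]
tcp_rot: [[-1.0, -0.001, -0.001], [-0.001, 1.0, 0.001], [0.001, 0.001, -1.0]]
ft_force: [-0.4, -0.0, 0.3]
grip_width: 0.0507
```

```bash
python3 -c "
from h import *
todo([.5876,.070,.2070],90)
d=snapshot('wrist');cv2.imwrite('pics/w9.png',d['img'][:,:,::-1])
d=snapshot('scene');crop(d,'s11.png',220,150,200,180,4)
d=snapshot('top');crop(d,'t9.png',270,110,150,110,5)
"
```

```text
t 21.55 tcp [0.4749 0.0701 0.3904] z [-0.001  0.001 -1.   ] jaw 90.03 w 0.0507 F [-0.4 -0.   0.3]
shift [-112.8   -0.4  183.3] yaw rad 0.0005
```

View pics/w9.png

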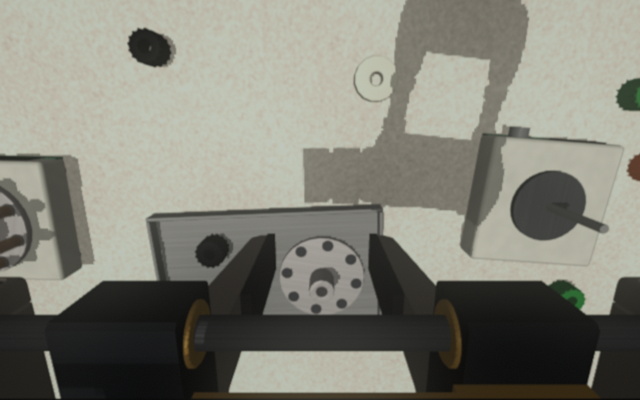

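View pics/s11.png

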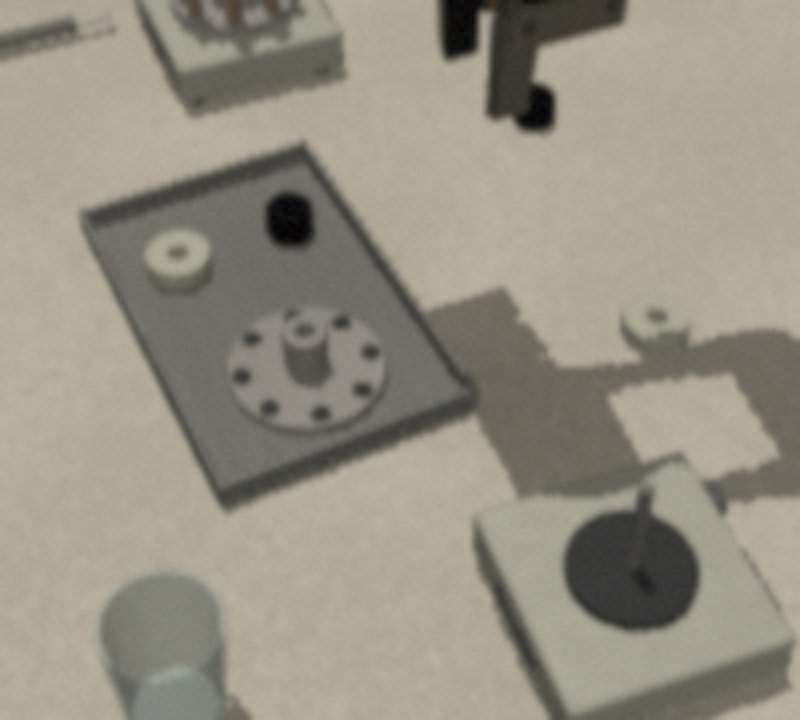

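View pics/t9.png

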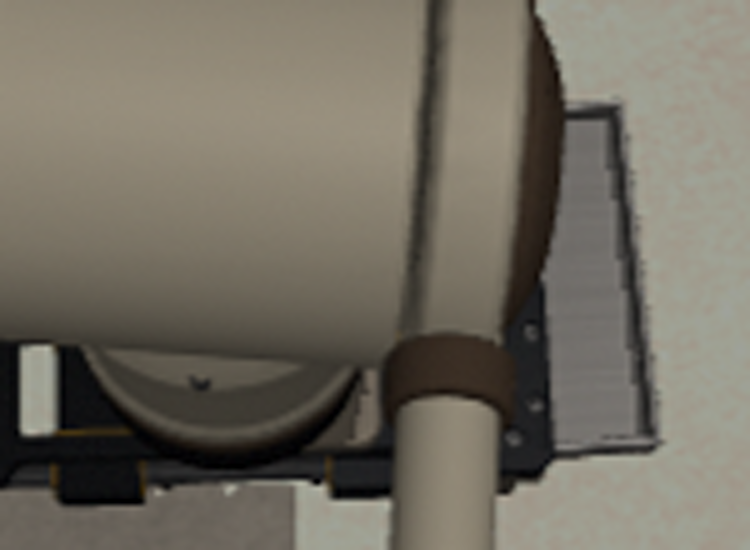

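All three lie flat in the tray: in the scene crop, the nut at (290,220), the spacer at (178,258) and the carousel at (306,370). The mixer holds only its stud and the arm is clear, so I'm handing in.

```bash
python3 -c "
from h import *
print(sign_off())"
```

```text
the job is handed in; nothing more can be done
None
```

I moved the nut, the spacer and the carousel from the mixer with the empty carousel into the steel tray, in that order, and handed the job in at about 21.7 s of the 72 s allowed. `sign_off` gives no verdict.

- **Final state:** the last scene and wrist pictures show all three upright, flat and released, with the mixer left bare on its stud. The scene picture shows all three apart from one another and inside the tray walls. The gripper was well clear, with its fingertips about 0.2 m up and the wrist force near zero.
- **Along the way:** after the nut was set down, the pictures showed the spacer and carousel still in place. After the spacer, the carousel was still in place. Wrist forces stayed within about 3 N throughout.
- **Disagreements:** the cameras put the mixer axis at different x positions, from 0.489 to 0.496 m. That lies along the pad faces, so it did not affect the grasps. The y position, along the jaws, mostly agreed to within about 2 mm; the widest readings spanned 7 mm.
- **Not checked:** the arm blocked the last top view of the tray's contents, so the final positions rest on the scene and wrist pictures and the release positions.

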